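# Uncap the slanted stub and click the arm tube onto it

### The arm

A 6-joint arm with a two-finger parallel gripper is mounted at the origin on the work surface. World frame = base frame: x ahead of the robot, y to its left, z up, the work surface at z = 0. Lengths are in m, angles in rad, forces in N, time in s.
With the tool pointing down it reaches from about 0.25 to 0.775 m from the base axis. Payload 4 kg.
Tool frame: the origin (TCP) lies at the very end of the fingers, on their centre line; the grasp point (between the pads) lies 19 mm behind it (robot.pinch_z is the distance from the TCP to the grasp point, in m); z points along the fingers, y is the line along which they close (so a half turn about z gives the same grasp; the last joint's range is limited). The gripper opens to 94 mm and grips with 3 to 60 N. Pads are 16 mm wide; open, the fingers measure 119 mm over their backs; the gripper's body (75 mm by 177 mm) begins 78 mm behind the grasp point.
Start: joints at [-1.216, 0.087, 1.371, -0, 1.684, -0.103], TCP at [0.243, -0.493, 0.206] pointing down, gripper open.
Joint ranges: [-3.1, 3.1], [-0.76, 2.03], [0.27, 2.55], [-1.08, 4.22], [0.17, 2.65], [-2.57, 2.57]. Speed limits (rad/s): [2.79, 2.79, 3.14, 3.14, 3.14, 3.14].

### API

Orientations are given as [roll, pitch, yaw] about the fixed x, y, z axes, in that order (R = Rz(yaw) Ry(pitch) Rx(roll)).
In Python, from bench import robot gives the robot as it stands.
- The arm moves only by the tool arm_command, never from a script. Its argument "targets" is one flat list of numbers, 7 for each row, row after row: the turn, a rotation vector about the tool's x, y, z in degrees, then the shift along the tool's x, y, z in mm, then the closure, from -1 (fully open) to 1 (shut). In form: [ax, ay, az, x, y, z, hand, ax, ay, az, x, y, z, hand, ...]. A call has 1 to 20 rows; each row is the pose to reach, as a shift and turn from the pose commanded when the call began, along the tool's axes at that moment; what a row does not reach only later rows make up. A row lasts 1/10 s, in which the tool goes at most 50 mm and 8.59 degrees, less where a joint would pass 70% of its speed; a pose out of reach is approached as far as the arm can. A call with a gripper value outside its range is refused whole. The fingers move at their own pace and stop on an object; the grip force is fixed at half the most. Time passes only in rows, so rows that repeat a pose let the fingers close. It gives the time, the measured TCP pose, the force, the opening and the grip force at its end, in the units of the state.
- robot.get_obs(): the state, without advancing time (a new reading comes with each control period).
- robot.snapshot(name): name is "side" or "top"; returns a dict with "color" (420x560x3 uint8, red, green, blue), "range_z" (420x560 float32, m along the optical axis (not along the pixel's ray), 0 where there is no reading), "fx", "fy", "cx", "cy" (pixels), "T" (4x4, takes a point from camera to world coordinates). Camera axes: x right, y down, z forward; pixel columns grow to the right and rows downward; lengths in m; the calibration is good to about 2 mm. A picture is of the moment at which its call begins.
- robot.close_job(): hands the job in; it is judged then, once.
The state is a dict: "time": time; "joint_positions": joint angles; "qvel": joint speeds; "joint_torque": joint torques, N m; "tool_pos": TCP position; "ee_rot": TCP orientation; "wrist_force": force on the tool from outside, world axes, zero at the start; "wrist_torque": the same for the moment, N m; "width": finger opening in m; "finger_force": force on a finger pad.
Only numpy, scipy, OpenCV 4.12 (cv2) and the standard library are available. Lean on these libraries where they do the work, as an engineer would, in place of code of your own. Each camera call takes 0.05 s, during which the arm holds its last target. There are 200 camera calls.

### The job

Pull the yellow protective cap off the slanted square stub held in the vise and put the cap in the black enclosure half. Then slide the open end of the aluminium arm tube onto the stub, fully home against the collar, so that the red spring button pops out through the hole in the tube. Leave the copper-clad board, the terminal block and the hex spacer where they lie.

Things in the scene. Friction and masses are not known exactly. Their poses are not given: they have to be found in the camera images.
- vise: Blue cast iron bench vise bolted to the bench, base 130 x 130 mm, jaws 80 mm long and 120 mm high, screw with T-handle on its -y side (reaching 115 mm from the centre, up to 75 mm high). Origin: centre of its underside. x is the horizontal direction in which the clamped stub leans.
- stub: Steel 20 mm square bar clamped in the vise, axis 35 degrees above horizontal, fixed. Origin: on its axis at the face of its 36 mm square, 8 mm thick dark collar (the tube's stop), 56 mm ahead of the vise centre, 118 mm up. x along the axis to the free end, y level, z normal to its upper face. Square to x = 60 mm, then a cone (20 to 10 mm diameter) to the tip at x = 70 mm. Red button on top.
- button (a joint): Travel (m) of the red spring button pressed into the stub: 0 fully out (as at the start), 0.0085 fully in; spring 1.8 N out, 4 N in. Out, it stands 7 mm above the stub's upper face, 22 to 38 mm from the collar, 10 mm wide; its 30-degree ramp looks to the free end, so a tube slid down presses it in by itself (5 to 12 N of push).
- button_place (a point): Point on the stub's upper face at the middle of the button (30 mm from the collar). Axes as those of the stub.
- cap: Yellow plastic cap, 60 mm long, 31 mm square, bore 23 mm square and 26.5 mm deep, 50 g, loose on the stub's tip at the start. Origin: its centre (at the start 73.5 mm from the collar along the stub). x along its length, away from its open end; at the start its axes are those of the stub. Outer 33 mm closed; it comes off after 30 mm along the stub's x.
- tube: Aluminium square arm tube, 160 mm long in all, 30 mm square, bore 23 mm square, about 0.18 kg, with a black end plug and flat black tongue at the far end (last 35 mm). Lies on the bench, hole upward. Origin: on its underside near the balance point, 70 mm from the open mouth. x from the mouth to the tongue, z to the hole's side. Its axis is 15 mm above the underside.
- tube_mouth (a point): Centre of the tube's open mouth, on its axis: at (-70, 0, 15) mm in the tube's frame. With the tube fully home it is at the stub's origin (the collar's face). Axes as those of the tube.
- tube_hole (a point): Centre of the hole in the tube's upper wall, level with the outer face, 30 mm from the mouth: the hole is 24 mm long and 14 mm wide. Axes as those of the tube.
- enclosure: Black plastic enclosure half lying open side up like a tray, 120 (x) by 170 (y) by 36 mm high, walls and floor 4 mm, a 10 mm wide, 30 mm high screw post in each corner (centres 50 and 75 mm off the middle). Origin: centre of its underside.
- board: Copper-clad circuit board blank, 100 (x) by 160 (y) by 3 mm, a bystander. Origin: centre of its underside.
- terminal_block: Tin-plated terminal block, 24 (x) by 100 (y) by 24 mm high, a bystander. Origin: centre of its underside.
- spacer: Steel hex spacer rod lying along its x, 100 mm long, 14 mm across flats, a bystander. Origin: middle of its underside.
Mind the look-alikes: they are no part of the job. What is shaped like the tube but blue, purple or turquoise is not meant.

How it is judged:
On the way, in this order (a step that is already met when the one before it is completed fails the run):
1. the cap lies in the enclosure half, let go (x of cap in the frame of enclosure between -0.056 and 0.056 m and y of cap in the frame of enclosure between -0.081 and 0.081 m and z of cap in the frame of enclosure between 0.005 and 0.045 m and angle between enclosure's own z axis and vertical below 0.1 rad and contact force between cap and the fingers below 0.1 N and linear speed of cap below 0.03 m/s), for 0.2 s.
2. the tube is on the stub and presses the button in (value of joint button above 0.002 m and contact force between tube and stub above 0.2 N and x of tube_mouth in the frame of stub between 0 and 0.06 m and y of tube_mouth in the frame of stub between -0.006 and 0.006 m and z of tube_mouth in the frame of stub between -0.007 and 0.006 m), for 0.02 s.
At the end, for the whole second after the job is handed in: Tube on the stub: mouth within 5 mm of the collar, centred within about 4 mm, in line within 0.1 rad, hole over the button, and the button out through it (under 2 mm pressed). Cap in the upright enclosure half. Both released and at rest (x of cap in the frame of enclosure between -0.056 and 0.056 m and y of cap in the frame of enclosure between -0.081 and 0.081 m and z of cap in the frame of enclosure between 0.005 and 0.045 m and angle between enclosure's own z axis and vertical below 0.1 rad and x of tube_mouth in the frame of stub between -0.003 and 0.005 m and y of tube_mouth in the frame of stub between -0.004 and 0.004 m and z of tube_mouth in the frame of stub between -0.005 and 0.004 m and angle between the x axis of tube and the x axis of stub, either way round below 0.1 rad and distance between tube_hole and button_place below 0.012 m and value of joint button below 0.002 m and linear speed of each of tube, cap below 0.02 m/s); the robot touches nothing.
It fails at once if a bystander (board, terminal block or spacer) is moved more than 20 mm (distance of any of board, terminal_block, spacer from where it was at the start of the episode above 0.02 m).
It also fails if it takes over 61 s, if anything falls off the work surface, if the arm or the gripper's body presses on something with over 40 N, if the wrist force passes 120 N, or if a joint passes its speed limit or range.

## Working session

There is one attempt and no reset: what is moved stays moved. The work goes in short steps, Python scripts to look and compute and a tool call to move; the robot and the scene stay as the last step left them, time stands still between calls to the robot, and variables do not carry over. Pictures are saved under pics/ and viewed, at most 10 in all, crops included, and the job is handed in when it is done.

Besides the shell and the picture viewer there is one more tool, called as name(argument=value, ...) on one line, values as JSON. arm_command: Moves the arm, as the interface text tells. Its arguments: {"type":"object","properties":{"targets":{"type":"array"}},"required":["targets"]}

```bash
mkdir -p pics; ls
cat > h.py <<'E'
import numpy as np, cv2
from bench import robot
from scipy.spatial.transform import Rotation as R
def snap(n):
    s=robot.snapshot(n); return s
def pts(s):
    z=s["range_z"]; v,u=np.mgrid[0:z.shape[0],0:z.shape[1]]
    P=np.stack([(u-s["cx"])/s["fx"]*z,(v-s["cy"])/s["fy"]*z,z],-1)
    return P@s["T"][:3,:3].T+s["T"][:3,3]
def save(s,n): cv2.imwrite("pics/"+n,cv2.cvtColor(s["color"],cv2.COLOR_RGB2BGR))
E
python3 - <<'E'
from h import *
for n in("top","side"):
    s=snap(n); save(s,n+"0.png"); np.savez(n+"0.npz",**s); print(n,s["fx"],s["T"].round(3).tolist())
a=cv2.imread("pics/top0.png");b=cv2.imread("pics/side0.png")
print(robot.get_obs())
E
```

```text
pics
top 403.4804252446015 [[-0.022, -0.998, 0.066, 0.394], [-1.0, 0.021, -0.002, -0.08], [0.001, -0.066, -0.998, 1.299], [0.0, 0.0, 0.0, 1.0]]
side 493.4657648081007 [[-0.737, -0.528, 0.422, -0.159], [-0.676, 0.575, -0.46, 0.622], [0.0, -0.624, -0.781, 1.319], [0.0, 0.0, 0.0, 1.0]]
{'time': 0.1, 'joint_positions': array([-1.21610474e+00,  8.78769970e-02,  1.37205693e+00, -1.93423085e-06,
        1.68357629e+00, -1.03120491e-01]), 'qvel': array([ 0.0007362 , -0.00220261, -0.00245535,  0.00129795,  0.00010386,
        0.00059279]), 'joint_torque': array([ 3.61659237e-03, -3.41249514e+01, -3.03302836e+01,  7.20146787e-02,
        3.03614675e-02, -1.05228185e-04]), 'tool_pos': array([ 0.24291326, -0.49292512,  0.20444688]), 'ee_rot': array([-3.13968508e+00, -1.95477879e-04,  4.57811671e-01]), 'wrist_force': array([1.12517308, 0.21429099, 0.03131784]), 'wrist_torque': array([-0.03216905,  0.07214277, -0.01275845]), 'finger_force': 0.0, 'width': 0.09379735682258433}
```

View pics/top0.png

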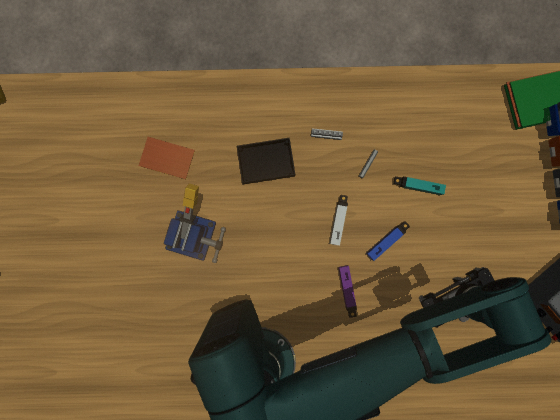

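View pics/side0.png

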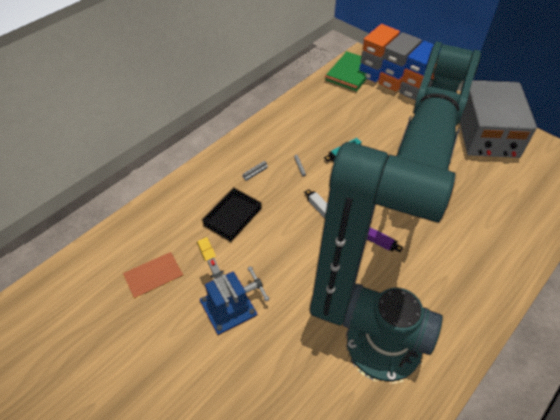

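The top view shows the silver tube candidate at (339,220). Its look-alikes are turquoise (420,186), blue (388,241) and purple (347,291). Only the silver one fits "aluminium"; its mouth and hole are at the bottom (336,243) and its black tongue at the top (343,198). The cap is at (190,198), the enclosure at (266,161) and the vise at (190,235). I'll confirm with an enlarged crop and measure.

Run:
```python
from h import *
t=dict(np.load("top0.npz")); s=dict(np.load("side0.npz"))
def crop(c,r): return cv2.resize(cv2.cvtColor(c[r[1]:r[3],r[0]:r[2]],cv2.COLOR_RGB2BGR),(390,480),interpolation=cv2.INTER_CUBIC)
cv2.imwrite("pics/c0.png",np.hstack([crop(t["color"],(310,180,375,260)),crop(t["color"],(150,160,247,270))]))
for n,d,box in(("top",t,(150,160,247,270)),("side",s,(180,220,260,270))):
    hsv=cv2.cvtColor(d["color"],cv2.COLOR_RGB2HSV); P=pts(d); c=d["color"].astype(int)
    def M(m,b):
        k=np.zeros(m.shape,bool); k[b[1]:b[3],b[0]:b[2]]=1; return m&k&(d["range_z"]>0)
    y=M((hsv[...,0]>20)&(hsv[...,0]<32)&(hsv[...,1]>200)&(P[...,2]>.1),box)
    v,u=np.where(y);q=P[y]
    print(n,"cap",y.sum(),u.min(),u.max(),v.min(),v.max(),q.mean(0).round(4),np.percentile(q,[2,50,98],axis=0).round(3).tolist())
    w=q-q.mean(0);print(" pca",np.linalg.svd(w,full_matrices=False)[2].round(3).tolist(),cv2.minAreaRect(np.float32(q[:,:2]*1000)))
    r=M(((hsv[...,0]<8)|(hsv[...,0]>172))&(hsv[...,1]>140),(box[0],box[1],box[2],box[3]+20)); 
    print(" red",P[r].round(4).tolist()[:12])
    st=M((hsv[...,1]<60)&(P[...,2]>.1),(box[0],box[1],box[2],box[3]+30)); print(" grey/high",st.sum(),np.argwhere(st)[::6,::-1].tolist()[:10],P[st][::6].round(3).tolist()[:10])
d=t;P=pts(t);hsv=cv2.cvtColor(t["color"],cv2.COLOR_RGB2HSV)
m=np.zeros(P.shape[:2],bool);m[180:260,310:375]=1
m&=(P[...,2]>.018)&(P[...,0]>0)
q=P[m];print("tube",m.sum(),np.percentile(q,[2,50,98],axis=0).round(4).tolist(),cv2.minAreaRect(np.float32(q[:,:2]*1000)))
l=m&(hsv[...,2]>120);q=P[l];print("light",l.sum(),q.mean(0),cv2.minAreaRect(np.float32(q[:,:2]*1000)))
m=np.zeros(P.shape[:2],bool);m[130:192,228:304]=1
m&=(hsv[...,2]<70);q=P[m];print("enc",cv2.minAreaRect(np.float32(q[q[:,2]>.025][:,:2]*1000)),np.percentile(q[:,2],[5,50,95]))
m=np.zeros(P.shape[:2],bool);m[205:265,160:218]=1
m&=(P[...,2]>.1);q=P[m];print("visetop",cv2.minAreaRect(np.float32(q[:,:2]*1000)),np.percentile(q[:,2],[5,50,95]))
```

```text
Traceback (most recent call last):
ValueError: zero-size array to reduction operation minimum which has no identity
```

View pics/c0.png

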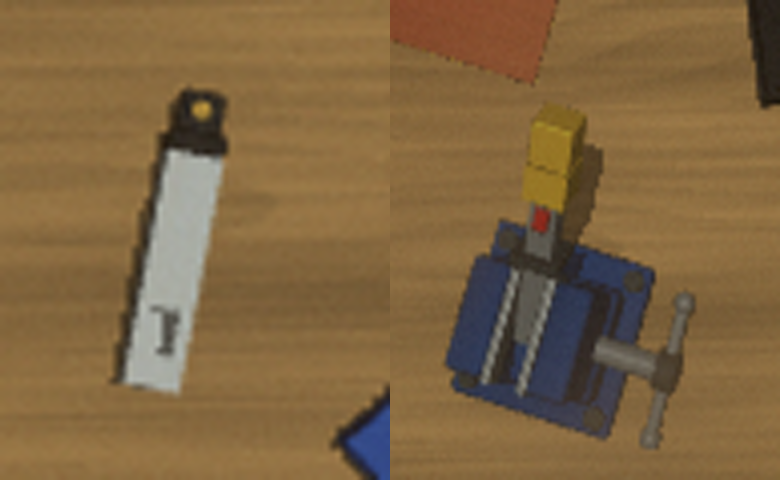

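The crop confirms the silver tube: hole near the lower (mouth) end, black tongue at the top. The cap sits on the stub, which leans towards +x. My colour threshold was wrong, so I'll fix it.

```bash
cat > m.py <<'E'
from h import *
t=dict(np.load("top0.npz")); s=dict(np.load("side0.npz"))
for n,d,box in(("top",t,(160,175,215,270)),("side",s,(190,232,235,275))):
    hsv=cv2.cvtColor(d["color"],cv2.COLOR_RGB2HSV); P=pts(d)
    k=np.zeros(hsv.shape[:2],bool); k[box[1]:box[3],box[0]:box[2]]=1; k&=(d["range_z"]>0)
    y=k&(hsv[...,0]>18)&(hsv[...,0]<34)&(hsv[...,1]>150)&(P[...,2]>.12)
    v,u=np.where(y);q=P[y]
    print(n,"cap",y.sum(),u.min(),u.max(),v.min(),v.max(),q.mean(0).round(4),np.percentile(q,[2,50,98],axis=0).round(3).tolist())
    print(" rect",cv2.minAreaRect(np.float32(q[:,:2]*1000)))
    # planes: fit normals locally
    for name,f in(("upper",lambda N:(N[:,2]>.7)),):pass
    r=k&((hsv[...,0]<8)|(hsv[...,0]>172))&(hsv[...,1]>140)&(P[...,2]>.1)
    print(" red",np.argwhere(r)[:,::-1].mean(0) if r.any() else None,P[r].mean(0).round(4) if r.any() else None)
    np.save(n+"cap.npy",q)
    if n=="side": # print cap depth map rows
        pass
    for vv in range(v.min(),v.max()+1,2 if n=="top" else 3):
        a=P[vv,u[v==vv]]; 
        if len(a): print("  row",vv,u[v==vv].min(),u[v==vv].max(),a.mean(0).round(4))
P=pts(t);hsv=cv2.cvtColor(t["color"],cv2.COLOR_RGB2HSV)
m=np.zeros(P.shape[:2],bool);m[190:255,325:355]=1
m&=(P[...,2]>.015)
q=P[m];print("tube",m.sum(),np.percentile(q,[2,50,98],axis=0).round(4).tolist(),cv2.minAreaRect(np.float32(q[:,:2]*1000)))
l=m&(hsv[...,2]>120)&(hsv[...,1]<60);q=P[l];print("light",l.sum(),q.mean(0),cv2.minAreaRect(np.float32(q[:,:2]*1000)))
m=np.zeros(P.shape[:2],bool);m[130:192,228:304]=1
m&=(hsv[...,2]<70);q=P[m];print("enc",cv2.minAreaRect(np.float32(q[q[:,2]>.025][:,:2]*1000)),np.percentile(q[:,2],[5,50,95]))
m=np.zeros(P.shape[:2],bool);m[205:265,160:218]=1
b=m&(hsv[...,0]>105)&(hsv[...,0]<130)&(hsv[...,1]>100)
for lo,hi in((.112,.13),(.005,.04)):
    q=P[b&(P[...,2]>lo)&(P[...,2]<hi)];print("vise",len(q),cv2.minAreaRect(np.float32(q[:,:2]*1000)),np.percentile(q[:,2],[5,50,95]))
print("bench z",np.median(P[100:120,200:300,2]))
E
python3 m.py
```

```text
top cap 299 183 198 183 208 [0.5138 0.1779 0.17  ] [[0.485, 0.159, 0.142], [0.514, 0.177, 0.171], [0.544, 0.2, 0.188]]
 rect ((515.2332763671875, 179.7674102783203), (31.236417770385742, 65.2999496459961), 70.9244155883789)
 red [187.11111111 210.        ] [0.4749 0.1929 0.1475]
  row 183 189 189 [0.5502 0.1832 0.1641]
  row 185 187 196 [0.5436 0.1748 0.1699]
  row 187 186 198 [0.5367 0.1714 0.179 ]
  row 189 186 198 [0.5306 0.1705 0.1832]
  row 191 185 197 [0.5252 0.1736 0.1821]
  row 193 185 197 [0.5201 0.1746 0.1776]
  row 195 184 197 [0.515  0.1769 0.1736]
  row 197 184 197 [0.5099 0.1781 0.1685]
  row 199 183 196 [0.5045 0.1814 0.1667]
  row 201 183 196 [0.4992 0.1824 0.1624]
  row 203 183 196 [0.4941 0.1838 0.1565]
  row 205 183 194 [0.4884 0.1867 0.1566]
  row 207 189 193 [0.4828 0.1803 0.154 ]
side cap 246 197 214 237 260 [0.5082 0.1847 0.1719] [[0.484, 0.166, 0.153], [0.508, 0.185, 0.172], [0.532, 0.202, 0.189]]
 rect ((508.0991516113281, 183.28912353515625), (31.657773971557617, 50.040496826171875), 72.68824005126953)
 red [212.18181818 262.09090909] [0.4747 0.1938 0.1479]

[... 430 characters left out ...]
43066406, -184.27224731445312), (182.76077270507812, 159.64581298828125), 79.79937744140625)
light 340 [ 0.42964439 -0.25465382  0.03329052] ((439.859619140625, -181.0283203125), (182.84910583496094, 124.57842254638672), 80.02970123291016)
enc ((544.0748291015625, -41.528114318847656), (307.21484375, 169.36093139648438), 7.831254005432129) [-0.00019053  0.00479906  0.03642321]
vise 133 ((404.4206237792969, 214.62916564941406), (93.07360076904297, 52.32187271118164), 89.25923919677734) [0.11639419 0.11975084 0.1234481 ]
vise 65 ((417.6543273925781, 220.20162963867188), (41.522178649902344, 146.5677032470703), 36.056556701660156) [0.01041583 0.01370337 0.01704952]
bench z -5.78012975464004e-05
```

```bash
cat > m2.py <<'E'
from h import *
t=dict(np.load("top0.npz"));P=pts(t);hsv=cv2.cvtColor(t["color"],cv2.COLOR_RGB2HSV)
psi=np.radians(-17.8)
def axes(psi):
    return (R.from_euler('z',psi)*R.from_euler('y',-np.radians(35))).as_matrix()
A=axes(psi)
for n in("top","side"):
    q=np.load(n+"cap.npy"); w=q@A
    c=np.median(w[:,2]); up=w[np.abs(w[:,2]-c)<.003]
    # yaw from normal & y-mid slope
    o=np.linalg.lstsq(np.c_[q[np.abs(w[:,2]-c)<.003],],np.ones(len(up)),rcond=None)[0];o/=np.linalg.norm(o)
    print(n,len(up),"n",o.round(3),"exp",A[:,2].round(3),"z-face",c)
    print("  x,y pct",np.percentile(up[:,:2],[1,3,50,97,99],axis=0).round(4).tolist())
    b=np.arange(up[:,0].min(),up[:,0].max(),.006)
    for lo in b[1:-1]:
        k=up[(up[:,0]>=lo)&(up[:,0]<lo+.006)]
        if len(k)>4: print("   ",lo.round(3),k[:,1].min().round(4),k[:,1].max().round(4))
def planerect(mask,h,name):
    n,lab,st,_=cv2.connectedComponentsWithStats(mask.astype(np.uint8)); i=1+st[1:,4].argmax(); v,u=np.where(lab==i)
    d=np.c_[(u-t["cx"])/t["fx"],(v-t["cy"])/t["fy"],np.ones(len(u))]@t["T"][:3,:3].T; o=t["T"][:3,3]
    p=o+d*((h-o[2])/d[:,2:]); print(name,len(p),cv2.minAreaRect(np.float32(p[:,:2]*1000)),"mean",p.mean(0).round(4),"medz",np.median(P[v,u,2]))
    return p
m=np.zeros(P.shape[:2],bool);m[190:255,325:355]=1
planerect(m&(hsv[...,2]>110)&(hsv[...,1]<60),.03,"tube light")
planerect(m&((hsv[...,2]<60)|((hsv[...,2]>110)&(hsv[...,1]<60))),.03,"tube all")
m=np.zeros(P.shape[:2],bool);m[130:192,228:304]=1
planerect(m&(hsv[...,2]<70),.036,"enc")
planerect(m&(hsv[...,2]<70)&(P[...,2]<.012),.004,"enc floor")
E
python3 m2.py
```

```text
top 170 n [ 0.586 -0.101 -0.804] exp [-0.546  0.175  0.819] z-face -0.10612080570507043
  x,y pct [[0.4191, 0.3142], [0.4205, 0.3146], [0.4502, 0.3284], [0.4779, 0.3435], [0.479, 0.344]]
    0.424 0.3146 0.3435
    0.43 0.315 0.3442
    0.436 0.315 0.3446
    0.442 0.3157 0.3427
    0.448 0.3145 0.3434
    0.454 0.3147 0.3439
    0.46 0.3148 0.3412
    0.466 0.3138 0.3398
    0.472 0.3148 0.3436
side 172 n [ 0.602 -0.096 -0.793] exp [-0.546  0.175  0.819] z-face -0.10412465434446877
  x,y pct [[0.4204, 0.3156], [0.4218, 0.316], [0.4499, 0.3303], [0.477, 0.3449], [0.478, 0.3455]]
    0.426 0.3172 0.3455
    0.432 0.316 0.3448
    0.438 0.3157 0.3449
    0.444 0.3182 0.3455
    0.45 0.3162 0.3423
    0.456 0.3159 0.3448
    0.462 0.3156 0.3451
    0.468 0.3154 0.3455
tube light 359 ((426.8644714355469, -254.55999755859375), (29.516338348388672, 124.814697265625), 77.0015869140625) mean [ 0.4283 -0.2546  0.03  ] medz 0.02952634463655679
tube all 431 ((442.3185729980469, -256.8960876464844), (32.30607604980469, 155.92042541503906), 78.19012451171875) mean [ 0.4399 -0.2567  0.03  ] medz 0.029152865325481336
enc 2106 ((633.334716796875, -28.860504150390625), (125.60232543945312, 170.18255615234375), 7.871644496917725) mean [ 0.6333 -0.0291  0.036 ] medz 0.004799059714503229
enc floor 1630 ((640.49853515625, -28.25518035888672), (109.31465148925781, 163.34596252441406), 7.814023971557617) mean [ 0.6401 -0.0285  0.004 ] medz 0.004011040185493697
```

```bash
cat > plan.py <<'E'
from h import *
import json,os
def stubrot(psi=-17.8): return R.from_euler('zyx',[np.radians(psi),-np.radians(35),0])
A=stubrot().as_matrix()
CAP=A@[.4493,.330,-.1205]
ORG=CAP-A@[.0735,0,0]      # stub origin
def S(x,y,z): return ORG+A@[x,y,z]
TILT=(stubrot()*R.from_euler('y',180,degrees=True))  # tool x=-X, z=-n
def down(yaw): return R.from_euler('xyz',[180,0,yaw],degrees=True)
def getcmd():
    c=json.load(open("cmd.json")); return np.array(c[:3]),R.from_rotvec(c[3:])
def plan(*tg):
    p0,r0=getcmd()
    for p,r in tg:
        rv=np.degrees((r0.inv()*r).as_rotvec()).round(1); sh=(1000*(r0.inv().apply(np.array(p)-p0))).round(1)
        print(rv.tolist(),sh.tolist(),"rows>=",max(np.linalg.norm(rv)/8.59,np.linalg.norm(sh)/50).round(1))
    json.dump(list(p0+r0.apply(sh/1000))+list((r0*R.from_rotvec(np.radians(rv))).as_rotvec()),open("pend.json","w"))
def commit(): os.replace("pend.json","cmd.json")
def state():
    o=robot.get_obs(); p,r=getcmd(); m=R.from_euler('xyz',o["ee_rot"])
    print("t",o["time"],"pos",o["tool_pos"].round(4),"err mm",(1000*(o["tool_pos"]-p)).round(1),"rot err deg",np.degrees((r.inv()*m).magnitude()).round(2),"q",o["joint_positions"].round(2),"F",o["wrist_force"].round(1),"w",round(o["width"],4),"ff",round(o["finger_force"],1))
E
python3 - <<'E'
from plan import *
p=[.2429,-.4929,.206]; json.dump(p+list(R.from_euler('xyz',[-3.14159,0,.4578]).as_rotvec()),open("cmd.json","w"))
print("cap",CAP,"org",ORG,"vise ctr",ORG-A[:,0]*0-np.r_[.056*np.cos(np.radians(-17.8)),.056*np.sin(np.radians(-17.8)),.118])
g=S(.0835,0,-.014); pre=S(.0835,0,.09);print(g,pre)
plan(([.40,-.12,.33],down(95)),(pre+[0,0,.04],down(162.2)))
E
```

```text
cap [0.50217804 0.1768538  0.20452551] org [0.44485255 0.1993224  0.16438577] vise ctr [0.3915333  0.21644134 0.04638577]
[0.5180075  0.17379685 0.19851858] [0.45835555 0.17379685 0.28371039]
[-0.0, -0.0, -68.8] [305.7, -265.1, -124.0] rows>= 8.5
[-0.0, -0.0, -136.0] [487.9, -502.8, -117.7] rows>= 15.8
```

```bash
sed -i "s/'zyx'/'ZYX'/" plan.py
python3 - <<'E'
from plan import *
print("cap",CAP,"org",ORG,"vise ctr",ORG-np.r_[.056*np.cos(np.radians(-17.8)),.056*np.sin(np.radians(-17.8)),.118])
g=S(.0835,0,-.014); pre=S(.0835,0,.09);print(g,pre)
plan(([.40,-.12,.33],down(95)),(pre+[0,0,.04],down(162.2)))
E
```

```text
cap [0.51711326 0.18056464 0.15900007] org [0.45978777 0.19896985 0.1168422 ] vise ctr [ 0.40646852  0.21608878 -0.0011578 ]
[0.53255832 0.17560578 0.15326771] [0.47576194 0.1938411  0.23845952]
[-0.0, -0.0, -68.8] [305.7, -265.1, -124.0] rows>= 8.5
[-0.0, -0.0, -136.0] [512.4, -513.1, -72.5] rows>= 15.8
```

arm_command(targets=[0,0,-68.8,305.7,-265.1,-124,-1,0,0,-68.8,305.7,-265.1,-124,-1,0,0,-68.8,305.7,-265.1,-124,-1,0,0,-68.8,305.7,-265.1,-124,-1,0,0,-68.8,305.7,-265.1,-124,-1,0,0,-68.8,305.7,-265.1,-124,-1,0,0,-68.8,305.7,-265.1,-124,-1,0,0,-68.8,305.7,-265.1,-124,-1,0,0,-136,512.4,-513.1,-72.5,-1,0,0,-136,512.4,-513.1,-72.5,-1,0,0,-136,512.4,-513.1,-72.5,-1,0,0,-136,512.4,-513.1,-72.5,-1,0,0,-136,512.4,-513.1,-72.5,-1,0,0,-136,512.4,-513.1,-72.5,-1,0,0,-136,512.4,-513.1,-72.5,-1,0,0,-136,512.4,-513.1,-72.5,-1,0,0,-136,512.4,-513.1,-72.5,-1,0,0,-136,512.4,-513.1,-72.5,-1,0,0,-136,512.4,-513.1,-72.5,-1,0,0,-136,512.4,-513.1,-72.5,-1])

```text
time: 2.1
tool_pos: [0.4761, 0.1924, 0.2785]
ee_rot: [3.141, 0.001, 2.829]
wrist_force: [0.6, 0.1, -0.4]
width: 0.0943
finger_force: 0.0
```

```bash
sed -i 's/^ORG=CAP/CAP=CAP+[0,0,.001]\nORG=CAP/' plan.py
python3 - <<'E'
from plan import *
commit(); state()
plan((S(.0835,0,.09),TILT))
E
```

```text
t 2.1 pos [0.4761 0.1924 0.2785] err mm [ 0.3 -1.4 -0. ] rot err deg 0.17 q [ 0.27  0.    1.32 -0.    1.82 -0.98] F [ 0.6  0.1 -0.4] w 0.0943 ff 0.0
[0.0, -35.0, 0.0] [-0.0, 0.0, 39.0] rows>= 4.1
```

arm_command(targets=[0,-35,0,0,0,39,-1,0,-35,0,0,0,39,-1,0,-35,0,0,0,39,-1,0,-35,0,0,0,39,-1,0,-35,0,0,0,39,-1,0,-35,0,0,0,39,-1,0,-35,0,0,0,39,-1,0,-35,0,0,0,39,-1])

```text
time: 2.9
tool_pos: [0.4777, 0.193, 0.241]
ee_rot: [3.139, 0.612, 2.827]
wrist_force: [0.8, 0.6, -0.0]
width: 0.0937
finger_force: 0.0
```

Run:
```python
from plan import *
commit(); state()
plan((S(.0835,0,.02),TILT),(S(.0835,0,-.014),TILT))
s=snap("side");save(s,"side1.png");t=snap("top")
C=lambda c,x,y,w,h:cv2.resize(cv2.cvtColor(c[y:y+h,x:x+w],cv2.COLOR_RGB2BGR),(400,400),interpolation=cv2.INTER_CUBIC)
cv2.imwrite("pics/c1.png",np.hstack([C(s["color"],150,180,130,130),C(t["color"],140,140,130,130)]))
```

```text
t 2.9 pos [0.4777 0.193  0.241 ] err mm [ 1.9 -0.8  1.5] rot err deg 0.2 q [ 0.58 -0.29  1.77 -0.48  1.28 -0.63] F [ 0.8  0.6 -0. ] w 0.0937 ff 0.0
[0.0, -0.0, 0.0] [0.0, -0.0, 70.0] rows>= 1.4
[0.0, -0.0, 0.0] [0.0, -0.0, 104.0] rows>= 2.1
```

View pics/c1.png

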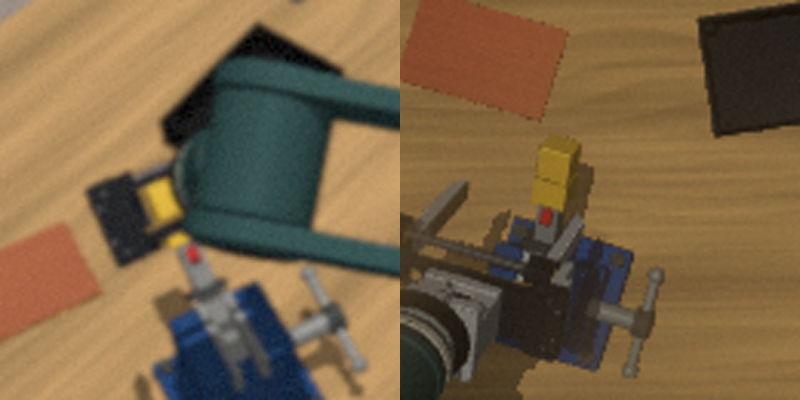

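The fingers straddle the cap laterally: cap at (160,205) in the left crop and (555,170) in the right. Next I descend and close.

arm_command(targets=[0,0,0,0,0,30,-1,0,0,0,0,0,60,-1,0,0,0,0,0,80,-1,0,0,0,0,0,95,-1,0,0,0,0,0,104,-1,0,0,0,0,0,104,-1,0,0,0,0,0,104,1,0,0,0,0,0,104,1,0,0,0,0,0,104,1,0,0,0,0,0,104,1,0,0,0,0,0,104,1,0,0,0,0,0,104,1,0,0,0,0,0,104,1,0,0,0,0,0,104,1])

```text
time: 4.4
tool_pos: [0.5327, 0.1751, 0.1537]
ee_rot: [-3.141, 0.611, 2.832]
wrist_force: [-0.1, -0.3, -0.6]
width: 0.0335
finger_force: 0.0
```

Run:
```python
from plan import *
commit(); state()
plan((S(.0835+.06,0,-.014),TILT),(S(.0835+.06,0,.05),TILT))
```

```text
t 4.4 pos [0.5327 0.1751 0.1537] err mm [ 0.1 -0.5 -0.6] rot err deg 0.01 q [ 0.47 -0.17  1.85 -0.48  1.05 -0.64] F [-0.1 -0.3 -0.6] w 0.0335 ff 0.0
[0.0, -0.0, 0.0] [-60.0, -0.0, 0.0] rows>= 1.2
[0.0, -0.0, 0.0] [-60.0, -0.0, -64.0] rows>= 1.8
```

Nearly closed; wait a little, then pull.

arm_command(targets=[0,0,0,0,0,0,1,0,0,0,0,0,0,1,0,0,0,0,0,0,1,0,0,0,0,0,0,1])

```text
time: 4.8
tool_pos: [0.5327, 0.1751, 0.1537]
ee_rot: [-3.141, 0.611, 2.832]
wrist_force: [-0.4, -0.4, 0.8]
width: 0.0308
finger_force: 30.0
```

Run:
```python
from plan import *
state()
```

```text
t 4.8 pos [0.5327 0.1751 0.1537] err mm [ 0.2 -0.5 -0.6] rot err deg 0.01 q [ 0.47 -0.17  1.85 -0.48  1.05 -0.64] F [-0.4 -0.4  0.8] w 0.0308 ff 30.0
```

arm_command(targets=[0,0,0,-10,0,0,1,0,0,0,-25,0,0,1,0,0,0,-45,0,0,1,0,0,0,-60,0,0,1,0,0,0,-60,0,-30,1,0,0,0,-60,0,-64,1,0,0,0,-60,0,-64,1])

```text
time: 5.5
tool_pos: [0.5461, 0.1725, 0.2468]
ee_rot: [3.134, 0.618, 2.828]
wrist_force: [-0.4, 0.4, 0.1]
width: 0.0308
finger_force: 30.0
```

Run:
```python
from plan import *
commit(); state()
e=np.array([.635,-.029]); X=np.array([np.cos(np.radians(7.8)),np.sin(np.radians(7.8))]); p=e+.01*X
plan(([*p,.12],down(187.8)),([*p,.011],down(187.8)))
```

```text
t 5.5 pos [0.5461 0.1725 0.2468] err mm [1.7 0.7 5.7] rot err deg 0.55 q [ 0.45 -0.2   1.69 -0.44  1.21 -0.75] F [-0.4  0.4  0.1] w 0.0308 ff 30.0
[-7.8, 34.4, -24.8] [-58.8, -159.3, 189.1] rows>= 5.1
[-7.8, 34.4, -24.8] [3.7, -159.3, 278.3] rows>= 6.4
```

arm_command(targets=[-7.8,34.4,-24.8,-58.8,-159.3,189.1,1,-7.8,34.4,-24.8,-58.8,-159.3,189.1,1,-7.8,34.4,-24.8,-58.8,-159.3,189.1,1,-7.8,34.4,-24.8,-58.8,-159.3,189.1,1,-7.8,34.4,-24.8,-58.8,-159.3,189.1,1,-7.8,34.4,-24.8,-58.8,-159.3,189.1,1,-7.8,34.4,-24.8,-58.8,-159.3,189.1,1,-7.8,34.4,-24.8,-28,-159.3,233,1,-7.8,34.4,-24.8,-13,-159.3,254.5,1,-7.8,34.4,-24.8,-3,-159.3,268.8,1,-7.8,34.4,-24.8,3.7,-159.3,278.3,1,-7.8,34.4,-24.8,3.7,-159.3,278.3,1,-7.8,34.4,-24.8,3.7,-159.3,278.3,1])

```text
time: 6.8
tool_pos: [0.6457, -0.0279, 0.0117]
ee_rot: [-3.141, 0.002, -3.005]
wrist_force: [0.7, 0.5, -0.9]
width: 0.0309
finger_force: 30.0
```

Run:
```python
from plan import *
commit(); state()
s=snap("top");save(s,"top2.png")
b=snap("side")
C=lambda c,x,y,w,h:cv2.resize(cv2.cvtColor(c[y:y+h,x:x+w],cv2.COLOR_RGB2BGR),(400,400),interpolation=cv2.INTER_CUBIC)
cv2.imwrite("pics/c2.png",np.hstack([C(b["color"],160,140,130,130),C(s["color"],200,90,130,130)]))
```

```text
t 6.8 pos [ 0.6457 -0.0279  0.0117] err mm [ 0.8 -0.3  0.6] rot err deg 0.12 q [-0.13  0.4   1.38 -0.    1.36 -1.84] F [ 0.7  0.5 -0.9] w 0.0309 ff 30.0
```

View pics/c2.png

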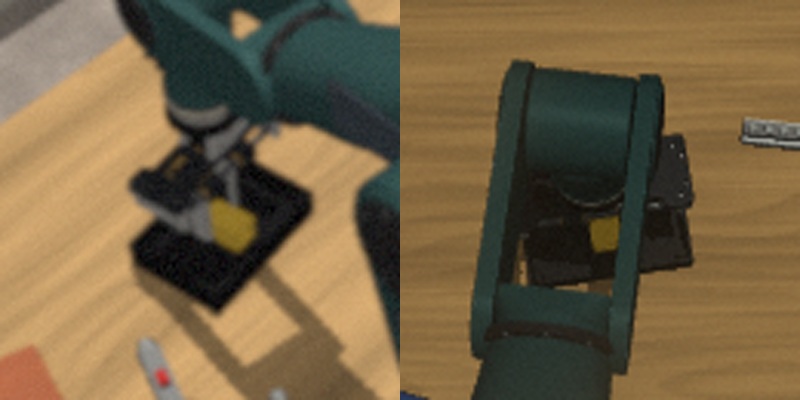

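The cap (at (235,225) in the left crop) is held low inside the tray. I'll lower it 2 mm, release and lift.

arm_command(targets=[0,0,0,0,0,2,1,0,0,0,0,0,2,1,0,0,0,0,0,2,-0.3,0,0,0,0,0,2,-0.3,0,0,0,0,0,2,-0.3,0,0,0,0,0,2,-0.3,0,0,0,0,0,2,-0.3,0,0,0,0,0,2,-0.3,0,0,0,0,0,-20,-0.3,0,0,0,0,0,-60,-0.3,0,0,0,0,0,-110,-1,0,0,0,0,0,-150,-1,0,0,0,0,0,-150,-1])

```text
time: 8.2
tool_pos: [0.649, -0.0286, 0.1698]
ee_rot: [-3.137, 0.015, -3.005]
wrist_force: [0.3, -0.1, 0.8]
width: 0.0814
finger_force: 0.0
```

```bash
cat > goto_tube.py <<'E'
from plan import *
p,r=getcmd()
TU=np.array([.4343,-.2563]); TY=-12.5
E
python3 - <<'E'
from goto_tube import *
json.dump(list(p+[0,0,.150])+list(r.as_rotvec()),open("cmd.json","w")); state()
plan(([*TU,.12],down(TY+180)))
E
```

```text
t 8.2 pos [ 0.649  -0.0286  0.1698] err mm [ 4.1 -0.9  8.7] rot err deg 0.89 q [-0.13  0.31  1.18 -0.    1.64 -1.84] F [ 0.3 -0.1  0.8] w 0.0814 ff 0.0
[-0.0, 0.0, 20.3] [239.8, -197.8, 41.1] rows>= 6.3
```

arm_command(targets=[0,0,20.3,239.8,-197.8,41.1,-1,0,0,20.3,239.8,-197.8,41.1,-1,0,0,20.3,239.8,-197.8,41.1,-1,0,0,20.3,239.8,-197.8,41.1,-1,0,0,20.3,239.8,-197.8,41.1,-1,0,0,20.3,239.8,-197.8,41.1,-1,0,0,20.3,239.8,-197.8,41.1,-1,0,0,20.3,239.8,-197.8,41.1,-1,0,0,20.3,239.8,-197.8,41.1,-1,0,0,20.3,239.8,-197.8,41.1,-1])

```text
time: 9.2
tool_pos: [0.4357, -0.2557, 0.1196]
ee_rot: [3.141, 0.001, 2.926]
wrist_force: [0.1, -0.5, -0.9]
width: 0.094
finger_force: 0.0
```

Run:
```python
from goto_tube import *
commit();state()
t=snap("top");s=snap("side")
for n,d,box in(("top",t,(170,185,210,228)),("side",s,(195,235,232,285))):
    hsv=cv2.cvtColor(d["color"],cv2.COLOR_RGB2HSV);P=pts(d)
    W=(P-ORG)@A
    k=np.zeros(hsv.shape[:2],bool); k[box[1]:box[3],box[0]:box[2]]=1
    k&=(np.abs(W[...,1])<.02)&(W[...,0]>.01)&(W[...,0]<.09)&(np.abs(W[...,2])<.025)&(P[...,2]>.1)
    w=W[k];up=w[(w[:,2]>.005)&(w[:,2]<.014)]
    print(n,k.sum(),len(up),"z",np.median(up[:,2]),"xmax",w[:,0].max())
    for lo in np.arange(.01,.075,.01):
        a=up[(up[:,0]>=lo)&(up[:,0]<lo+.01)]; 
        if len(a): print("  ",lo.round(2),len(a),"y",a[:,1].min().round(4),a[:,1].max().round(4),"z",np.median(a[:,2]).round(4))
    rd=k&((hsv[...,0]<8)|(hsv[...,0]>172))&(hsv[...,1]>140); print("  red",W[rd].mean(0).round(4),rd.sum())
    y=(hsv[...,0]>18)&(hsv[...,0]<34)&(hsv[...,1]>150)&(np.hypot(P[...,0]-.635,P[...,1]+.029)<.08)&(P[...,2]>.01)
    print("  cap",y.sum(),np.median(P[y],axis=0).round(3))
C=lambda c,x,y,w,h:cv2.resize(cv2.cvtColor(c[y:y+h,x:x+w],cv2.COLOR_RGB2BGR),(400,400),interpolation=cv2.INTER_CUBIC)
cv2.imwrite("pics/c3.png",np.hstack([C(s["color"],185,215,70,70),C(t["color"],270,150,120,120)]))
```

```text
t 9.2 pos [ 0.4357 -0.2557  0.1196] err mm [ 1.4  0.6 -0.4] rot err deg 0.12 q [-0.64  0.02  1.61  0.    1.51 -2.  ] F [ 0.1 -0.5 -0.9] w 0.094 ff 0.0
top 161 107 z 0.010560203811560587 xmax 0.06963808429343557
   0.01 20 y -0.0096 0.0089 z 0.0111
   0.02 10 y -0.0113 0.009 z 0.0102
   0.03 21 y -0.0109 0.0073 z 0.0115
   0.04 19 y -0.0108 0.0092 z 0.0107
   0.05 25 y -0.0119 0.0098 z 0.0108
   0.06 12 y -0.0084 0.0039 z 0.0076
  red [ 0.0302 -0.0011  0.0147] 18
  cap 193 [ 0.633 -0.03   0.034]
side 164 100 z 0.010978183742853274 xmax 0.06916176742845762
   0.01 21 y -0.0102 0.0105 z 0.0109
   0.02 12 y -0.0101 0.0096 z 0.0112
   0.03 14 y -0.0079 0.0092 z 0.0111
   0.04 20 y -0.0085 0.0098 z 0.0116
   0.05 18 y -0.0098 0.0094 z 0.0115
   0.06 15 y -0.0089 0.0068 z 0.0099
  red [0.0297 0.     0.017 ] 10
  cap 220 [ 0.63  -0.023  0.034]
```

View pics/c3.png

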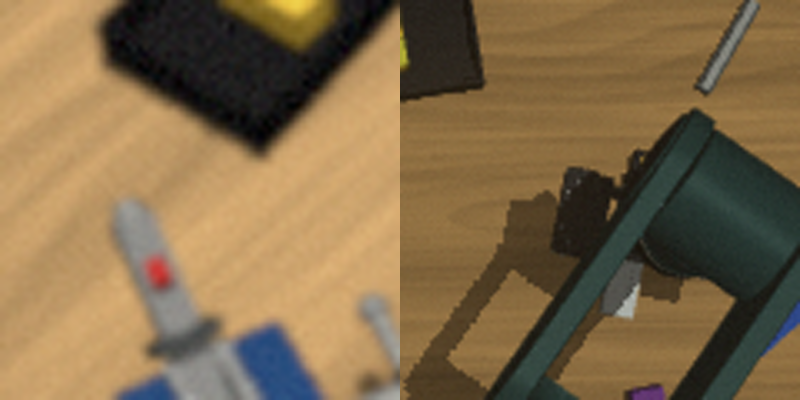

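The left crop shows the bare stub, with the button at (158,272) and the cap lying flat in the tray. Measured stub pose agrees to under 1 mm. Now to grasp the tube.

```bash
sed -i 's/^ORG=.*/ORG=CAP-A@[.0735,.0004,-.0007]/' plan.py
python3 - <<'E'
from goto_tube import *
plan(([*TU,.004],down(TY+180)))
E
```

```text
[-0.0, 0.0, 0.0] [0.0, 0.0, 116.0] rows>= 2.3
```

arm_command(targets=[0,0,0,0,0,40,-1,0,0,0,0,0,80,-1,0,0,0,0,0,100,-1,0,0,0,0,0,110,-1,0,0,0,0,0,116,-1,0,0,0,0,0,116,-1,0,0,0,0,0,116,1,0,0,0,0,0,116,1,0,0,0,0,0,116,1,0,0,0,0,0,116,1,0,0,0,0,0,116,1,0,0,0,0,0,116,1,0,0,0,0,0,116,1,0,0,0,0,0,116,1,0,0,0,0,0,116,1,0,0,0,0,0,116,1,0,0,0,0,0,116,1])

```text
time: 11.0
tool_pos: [0.4345, -0.2567, 0.0035]
ee_rot: [-3.141, 0.0, 2.924]
wrist_force: [0.3, -0.7, -0.2]
width: 0.0296
finger_force: 30.0
```

Run:
```python
from goto_tube import *
commit();state()
```

```text
t 11.0 pos [ 0.4345 -0.2567  0.0035] err mm [ 0.2 -0.4 -0.5] rot err deg 0.01 q [-0.65  0.12  1.75 -0.    1.27 -2.  ] F [ 0.3 -0.7 -0.2] w 0.0296 ff 30.0
```

Run:
```python
from goto_tube import *
print(S(.17,0,-.0115))
plan(([*TU,.1],down(TY+180)),([.58,.10,.29],down(162.2)),(S(.17,0,-.0115),TILT))
```

```text
[0.59815316 0.15412547 0.20650336]
[-0.0, 0.0, 0.0] [0.0, 0.0, -96.0] rows>= 1.9
[-0.0, 0.0, 5.3] [-65.4, 379.3, -286.1] rows>= 9.6
[1.6, -35.0, 5.2] [-71.4, 436.1, -202.6] rows>= 9.7
```

arm_command(targets=[0,0,0,0,0,-20,1,0,0,0,0,0,-55,1,0,0,0,0,0,-96,1,0,0,5.3,-65.4,379.3,-286.1,1,0,0,5.3,-65.4,379.3,-286.1,1,0,0,5.3,-65.4,379.3,-286.1,1,0,0,5.3,-65.4,379.3,-286.1,1,0,0,5.3,-65.4,379.3,-286.1,1,0,0,5.3,-65.4,379.3,-286.1,1,0,0,5.3,-65.4,379.3,-286.1,1,0,0,5.3,-65.4,379.3,-286.1,1,0,0,5.3,-65.4,379.3,-286.1,1,0,0,5.3,-65.4,379.3,-286.1,1,1.6,-35,5.2,-68,400,-240,1,1.6,-35,5.2,-70,425,-215,1,1.6,-35,5.2,-71.4,436.1,-202.6,1,1.6,-35,5.2,-71.4,436.1,-202.6,1,1.6,-35,5.2,-71.4,436.1,-202.6,1,1.6,-35,5.2,-71.4,436.1,-202.6,1,1.6,-35,5.2,-71.4,436.1,-202.6,1])

```text
time: 13.0
tool_pos: [0.6, 0.153, 0.2084]
ee_rot: [3.139, 0.613, 2.827]
wrist_force: [0.2, -0.7, -2.2]
width: 0.0299
finger_force: 30.0
```

```bash
cat > chk.py <<'E'
from plan import *
def tube(show=None):
    t=snap("top");s=snap("side")
    for n,d in(("top",t),("side",s)):
        hsv=cv2.cvtColor(d["color"],cv2.COLOR_RGB2HSV);P=pts(d);W=(P-ORG)@A
        k=(W[...,0]>.0)&(W[...,0]<.26)&(np.abs(W[...,1])<.022)&(W[...,2]>.012)&(W[...,2]<.019)&(hsv[...,2]>90)&(hsv[...,1]<70)
        w=W[k]; print(n,k.sum(),"xmin",w[:,0].min().round(4),"zmed",np.median(w[:,2]).round(4))
        for lo in np.arange(.0,.25,.02):
            a=w[(w[:,0]>=lo)&(w[:,0]<lo+.02)]
            if len(a)>5: print("  ",lo.round(2),len(a),"y",a[:,1].min().round(4),a[:,1].max().round(4),"z",np.median(a[:,2]).round(4))
    if show:
        C=lambda c,x,y,w,h:cv2.resize(cv2.cvtColor(c[y:y+h,x:x+w],cv2.COLOR_RGB2BGR),(400,400),interpolation=cv2.INTER_CUBIC)
        cv2.imwrite(show,np.hstack([C(s["color"],170,190,100,100),C(t["color"],150,150,100,100)]))
E
python3 - <<'E'
from chk import *
commit();state();tube("pics/c4.png");state()
E
```

```text
t 13.0 pos [0.6    0.153  0.2084] err mm [ 1.9 -1.1  1.9] rot err deg 0.16 q [ 0.36 -0.09  1.67 -0.41  1.1  -0.79] F [ 0.2 -0.7 -2.2] w 0.0299 ff 30.0
top 226 xmin 0.1534 zmed 0.0149
   0.16 53 y -0.0114 0.0144 z 0.0145
   0.18 73 y -0.0215 0.0197 z 0.015
   0.2 72 y -0.0157 0.0138 z 0.0151
   0.22 26 y -0.0154 0.0142 z 0.0154
side 149 xmin 0.0017 zmed 0.0153
   0.0 20 y -0.0081 0.0107 z 0.0133
   0.04 11 y -0.006 0.0105 z 0.0141
   0.1 43 y -0.0133 0.0156 z 0.0157
   0.12 29 y -0.0135 0.016 z 0.0158
   0.2 7 y -0.0008 0.0152 z 0.0159
   0.22 31 y -0.0129 0.0145 z 0.0159
t 13.1 pos [0.6007 0.1529 0.2089] err mm [ 2.5 -1.2  2.5] rot err deg 0.24 q [ 0.36 -0.09  1.67 -0.41  1.1  -0.79] F [-0.2 -0.1 -2.1] w 0.0296 ff 30.0
```

View pics/c4.png

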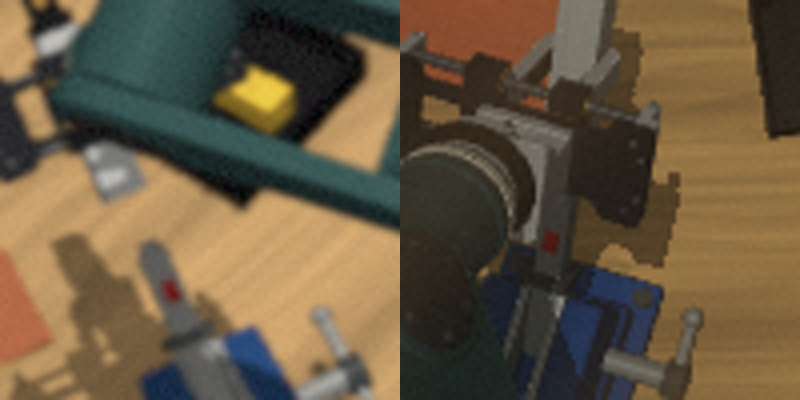

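The tube mouth at (115,175) in the left crop is lined up about 30 mm above the stub tip at (150,250), hole side up. Starting insertion.

arm_command(targets=[0,0,0,10,0,0,1,0,0,0,20,0,0,1,0,0,0,27,0,0,1,0,0,0,33,0,0,1,0,0,0,38,0,0,1,0,0,0,43,0,0,1,0,0,0,48,0,0,1,0,0,0,50,0,0,1,0,0,0,50,0,0,1,0,0,0,50,0,0,1])

```text
time: 14.1
tool_pos: [0.5595, 0.1663, 0.1774]
ee_rot: [3.141, 0.612, 2.83]
wrist_force: [-0.5, -1.2, -1.4]
width: 0.0295
finger_force: 30.0
```

Run:
```python
from chk import *
p,r=getcmd(); json.dump(list(p+r.apply([.05,0,0]))+list(r.as_rotvec()),open("cmd.json","w"));state()
o=robot.get_obs();print("F stub",(A.T@o["wrist_force"]).round(2),o["wrist_torque"].round(2))
print("mouth in stub mm",1000*(A.T@(o["tool_pos"]-ORG))-[70,0,-11.5])
```

```text
t 14.1 pos [0.5595 0.1663 0.1774] err mm [ 0.3 -0.4 -0.3] rot err deg 0.02 q [ 0.42 -0.14  1.78 -0.45  1.07 -0.71] F [-0.5 -1.2 -1.4] w 0.0295 ff 30.0
F stub [-0.87 -1.26 -1.05] [ 0.17  0.36 -0.01]
mouth in stub mm [50.15490091 -0.25192159 -0.57409177]
```

No jamming, so I'll push on over the button.

arm_command(targets=[0,0,0,5,0,0,1,0,0,0,10,0,0,1,0,0,0,14,0,0,1,0,0,0,18,0,0,1,0,0,0,22,0,0,1,0,0,0,26,0,0,1,0,0,0,30,0,0,1,0,0,0,34,0,0,1,0,0,0,38,0,0,1,0,0,0,42,0,0,1,0,0,0,46,0,0,1,0,0,0,48,0,0,1,0,0,0,48,0,0,1,0,0,0,48,0,0,1])

```text
time: 15.5
tool_pos: [0.5216, 0.1784, 0.1494]
ee_rot: [3.141, 0.611, 2.83]
wrist_force: [-3.9, 1.6, 3.5]
width: 0.0297
finger_force: 30.0
```

```bash
cat > f.py <<'E'
from chk import *
import sys
p,r=getcmd(); json.dump(list(p+r.apply(np.array(eval(sys.argv[1]))/1000))+list(r.as_rotvec()),open("cmd.json","w"));state()
o=robot.get_obs();print("F stub",(A.T@o["wrist_force"]).round(2),o["wrist_torque"].round(2))
print("mouth in stub mm",1000*(A.T@(o["tool_pos"]-ORG))-[70,0,-11.5])
E
python3 f.py [48,0,0]
```

```text
t 15.5 pos [0.5216 0.1784 0.1494] err mm [-0.2 -0.3 -0.8] rot err deg 0.06 q [ 0.49 -0.18  1.87 -0.49  1.06 -0.61] F [-3.9  1.6  3.5] w 0.0297 ff 30.0
F stub [-1.45  0.29  5.25] [ 0.21  0.46 -0.01]
mouth in stub mm [ 1.41373039 -0.29710397 -0.69489276]
```

arm_command(targets=[0,0,0,2,0,0,1,0,0,0,4,0,0,1,0,0,0,4,0,0,1,0,0,0,4,0,0,1])

```text
time: 15.9
tool_pos: [0.5196, 0.179, 0.148]
ee_rot: [3.141, 0.613, 2.83]
wrist_force: [3.1, -1.2, 2.4]
width: 0.0301
finger_force: 30.0
```

```bash
python3 f.py [4,0,0]
python3 - <<'E'
from chk import *
tube("pics/c5.png")
E
```

```text
t 15.9 pos [0.5196 0.179  0.148 ] err mm [ 0.9 -0.7  0.1] rot err deg 0.1 q [ 0.49 -0.18  1.87 -0.5   1.05 -0.6 ] F [ 3.1 -1.2  2.4] w 0.0301 ff 30.0
F stub [ 4.11 -0.21  0.01] [-0.08 -0.5  -0.03]
mouth in stub mm [-1.05831792 -0.31006974 -0.60700462]
top 193 xmin 0.044 zmed 0.0142
   0.04 19 y -0.0058 0.0151 z 0.0137
   0.06 47 y -0.0215 0.0204 z 0.0141
   0.08 58 y -0.015 0.0148 z 0.0145
   0.1 59 y -0.0153 0.0139 z 0.0145
   0.12 10 y -0.0128 0.0133 z 0.0139
side 86 xmin 0.0004 zmed 0.0152
   0.0 24 y -0.0048 0.0159 z 0.0157
   0.1 47 y -0.0141 0.0161 z 0.0156
   0.12 14 y -0.013 0.0143 z 0.0146
```

View pics/c5.png

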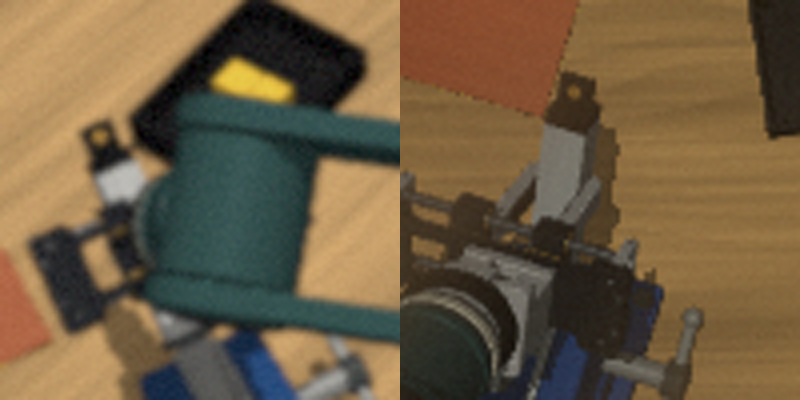

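The tube is near the collar and force is rising. One more small push to confirm it bottoms out.

arm_command(targets=[0,0,0,2,0,0,1,0,0,0,3,0,0,1,0,0,0,3,0,0,1,0,0,0,3,0,0,1])

```text
time: 16.4
tool_pos: [0.5193, 0.1793, 0.1486]
ee_rot: [3.141, 0.619, 2.83]
wrist_force: [8.9, -4.7, 3.1]
width: 0.0302
finger_force: 30.0
```

```bash
python3 f.py [3,0,0]
```

```text
t 16.4 pos [0.5193 0.1793 0.1486] err mm [ 3.  -1.2  2.4] rot err deg 0.44 q [ 0.5  -0.19  1.88 -0.5   1.05 -0.6 ] F [ 8.9 -4.7  3.1] w 0.0302 ff 30.0
F stub [ 9.87 -1.78 -3.17] [-0.69 -1.63 -0.04]
mouth in stub mm [-0.98329218 -0.13694605  0.0014774 ]
```

It has hit the hard stop: no further motion under 10 N. I'll relax, release and back off along the normal.

arm_command(targets=[0,0,0,-4,0,0,1,0,0,0,-4,0,0,1,0,0,0,-4,0,0,-1,0,0,0,-4,0,0,-1,0,0,0,-4,0,0,-1,0,0,0,-4,0,0,-1,0,0,0,-4,0,0,-1,0,0,0,-4,0,0,-1,0,0,0,-4,0,0,-1,0,0,0,-4,0,-20,-1,0,0,0,-4,0,-55,-1,0,0,0,-4,0,-100,-1,0,0,0,-4,0,-130,-1,0,0,0,-4,0,-130,-1])

```text
time: 17.8
tool_pos: [0.4491, 0.2037, 0.2603]
ee_rot: [3.131, 0.618, 2.827]
wrist_force: [-0.0, 1.1, 0.2]
width: 0.0945
finger_force: 0.0
```

```bash
python3 f.py [-4,0,-130]
python3 - <<'E'
from plan import *
plan(([.40,-.15,.35],down(162.2)))
E
```

```text
t 17.8 pos [0.4491 0.2037 0.2603] err mm [0.7 1.5 5.4] rot err deg 0.59 q [ 0.65 -0.33  1.77 -0.5   1.34 -0.59] F [-0.   1.1  0.2] w 0.0945 ff 0.0
F stub [-0.18  0.99  0.39] [0.11 0.09 0.06]
mouth in stub mm [  2.20036718   1.68947027 134.17062605]
[0.0, 35.0, -0.0] [-105.2, -350.1, -42.5] rows>= 7.4
```

arm_command(targets=[0,35,0,-105.2,-350.1,-42.5,-1,0,35,0,-105.2,-350.1,-42.5,-1,0,35,0,-105.2,-350.1,-42.5,-1,0,35,0,-105.2,-350.1,-42.5,-1,0,35,0,-105.2,-350.1,-42.5,-1,0,35,0,-105.2,-350.1,-42.5,-1,0,35,0,-105.2,-350.1,-42.5,-1,0,35,0,-105.2,-350.1,-42.5,-1,0,35,0,-105.2,-350.1,-42.5,-1,0,35,0,-105.2,-350.1,-42.5,-1,0,35,0,-105.2,-350.1,-42.5,-1])

```text
time: 18.9
tool_pos: [0.4002, -0.1495, 0.3485]
ee_rot: [3.14, -0.001, 2.832]
wrist_force: [-0.6, 1.2, -0.2]
width: 0.0939
finger_force: 0.0
```

Run:
```python
from chk import *
commit();state();tube("pics/c6.png")
```

```text
t 18.9 pos [ 0.4002 -0.1495  0.3485] err mm [ 0.2  0.5 -1.5] rot err deg 0.12 q [-0.49 -0.17  1.34  0.    1.98 -1.75] F [-0.6  1.2 -0.2] w 0.0939 ff 0.0
top 287 xmin 0.0007 zmed 0.0142
   0.0 48 y -0.0148 0.0147 z 0.0141
   0.02 26 y -0.015 0.0147 z 0.0141
   0.04 45 y -0.0145 0.0141 z 0.0141
   0.06 53 y -0.0152 0.0147 z 0.0139
   0.08 50 y -0.0147 0.0134 z 0.0142
   0.1 54 y -0.0154 0.0135 z 0.0144
   0.12 11 y -0.0127 0.0133 z 0.0141
side 353 xmin 0.0005 zmed 0.015
   0.0 57 y -0.0147 0.0161 z 0.0149
   0.02 41 y -0.0147 0.0159 z 0.0149
   0.04 59 y -0.014 0.0158 z 0.0149
   0.06 60 y -0.0145 0.0159 z 0.015
   0.08 62 y -0.0146 0.0155 z 0.0153
   0.1 58 y -0.0141 0.0152 z 0.0153
   0.12 16 y -0.0121 0.0134 z 0.0149
```

View pics/c6.png

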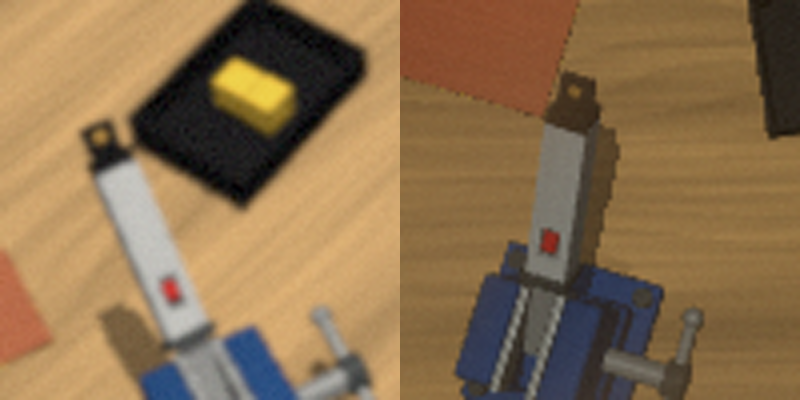

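The tube is home (mouth under 1 mm from the collar), the red button shows through the hole at (170,290) and (550,242), and the cap is in the tray at (255,90).

```bash
python3 -c "
from bench import robot
print(robot.close_job())"
```

```text
the job is handed in; nothing more can be done
None
```

The cap is in the enclosure half and the tube is fully home on the stub with the red button out through its hole; the job is handed in at about 19 s, but no verdict was returned.

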